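# Chase the thread of a vice nut with a tap: half a turn on, a quarter back

## Robot

A 6-joint arm with a two-finger parallel gripper is mounted at the origin on the work surface. World frame = base frame: x ahead of the robot, y to its left, z up, the work surface at z = 0. Lengths are in m, angles in rad, forces in N, time in s.
With the tool pointing down it reaches from about 0.425 to 0.925 m from the base axis. Payload 12.5 kg.
Tool frame: the origin (TCP) lies between the finger pads; the fingertips stand 25 mm ahead of it and the grasp point (between the pads) lies 6 mm ahead of it; z points along the fingers, y is the line along which they close (so a half turn about z gives the same grasp; the last joint's range is limited). The gripper opens to 85 mm and grips with 20 to 120 N. Pads are 22 mm wide; open, the fingers measure 114 mm over their backs; the gripper's body (76 mm by 85 mm) begins 54 mm behind the grasp point. The pads swing forward as they close: fully open they stand 13 mm farther back than shut.
Start: joints at [-1.391, 0.491, 1.559, -0, 1.092, -0.106], TCP at [0.176, -0.6, 0.256] pointing down, gripper open.
Joint ranges: [-3.1, 3.1], [-0.84, 2.19], [0.05, 2.79], [-1.13, 4.28], [0.06, 2.93], [-2.69, 2.69]. Speed limits (rad/s): [2.22, 2.22, 2.79, 3.14, 3.14, 3.14].

## Interface

Orientations are given as a unit quaternion [w, x, y, z].
In Python, from bench import arm gives the robot as it stands.
- The arm moves only by the tool apply_moves, never from a script. Its argument "targets" is a list of rows, each a list of 2 entries, a list of its own where there are three numbers: the shift along the tool's x, y, z in m, then the turn, a rotation vector about the tool's x, y, z in rad. A call has 1 to 10 rows; each row shifts and turns the commanded pose from where the row before left it, along the tool's axes as they then stand; what a row does not reach is not made up. A row lasts 1/8 s, in which the tool goes at most 62.5 mm and 10.7 degrees, less where a joint would pass 70% of its speed; a pose out of reach is approached as far as the arm can. A call is refused whole if a number of a shift passes 0.0625 or a number of a turn 0.188, either way. A call with a gripper value outside its range is refused whole. "hand" is the closure, from 0 (fully open) to 1 (shut), set as the call begins (left out, the last holds). The fingers move at their own pace and stop on an object; "newtons" is the grip in N (left out, the last holds). Time passes only in rows, so rows that do not move let the fingers close. It gives the time, the measured TCP pose, the force, the opening and the grip force at its end, in the units of the state.
- arm.get_obs(): the state, without advancing time (a new reading comes with each control period).
- arm.snapshot(name): name is "scene" or "top"; returns (picture, depth): 480x640x3 uint8, blue, green, red; 480x640 float32, m along the optical axis (not along the pixel's ray), 0 where there is no reading.
- arm.calibration(name): a dict with "fx", "fy", "cx", "cy" (pixels), "D" ([k1, k2, p1, p2, k3] as OpenCV has them; the pictures are not rectified), "rvec" (rotation vector, rad) and "tvec" (3), from world to camera coordinates, as OpenCV has them. Camera axes: x right, y down, z forward; pixel columns grow to the right and rows downward; lengths in m; the calibration is good to about 2 mm. A picture is of the moment at which its call begins. calibration takes no time and is no camera call.
- arm.close_job(): hands the job in; it is judged then, once.
The state is a dict: "time": time; "joints": joint angles; "qvel": joint speeds; "effort": joint torques, N m; "eef_pos": TCP position; "orientation": TCP orientation; "wrist_force": force on the tool from outside, world axes, zero at the start; "moment": the same for the moment, N m; "width": finger opening in m; "finger_force": force on a finger pad.
Only numpy, scipy, OpenCV 4.12 (cv2) and the standard library are available. Lean on these libraries where they do the work, as an engineer would, in place of code of your own. Each camera call takes 0.05 s, during which the arm holds its last target. There are 200 camera calls.

## Task

Fit the crank driver's socket over the square on top of the tap that stands in the bronze nut in the green clamp: feel for the square with a light touch, without leaning on it, until the driver drops fully home. Then crank the tap clockwise (seen from above) half a turn forward and a quarter turn back, again half forward and a quarter back, and half forward a third time until the tap bottoms in the nut, never forcing it. Leave the driver seated on the tap, let go of it, and leave everything else on the bench where it is.

Things in the scene. Friction and masses are not known exactly. Their poses are not given: they have to be found in the camera images.
- clamp: green clamp block bolted to the bench (fixed): base 150 x 110 x 14 mm, jaws up to 60 mm high, screw handle on its -y side. Holds a bronze nut (57 mm across, top 66 mm above the bench) with the steel tap upright in it, its 20 x 20 mm drive square, 28 mm tall (its top 4 mm tapering to 15 x 15), on a collar 33 mm across. Origin: centre of its underside, under the tap's axis; z up.
- tap_top (a point): point fixed to the clamp on the tap's axis, 108 mm above the bench: the top of the tap's square at the start. The turn at which the square stands differs each time and is NOT given by any pose here (nor by the clamp's or this point's axes): feel for it, or look from above; it repeats every quarter turn. The tap sinks 5 mm per turn forward.
- thread (a joint): how far the tap has ever been turned forward into the nut, rad, clockwise from above; 0 at the start, 6.4 at a hard stop where it has bottomed. It moves only while the tap works at its foremost point (resistance 0.18 N m) and stays while the tap is turned back.
- backoff (a joint): how far the tap now stands turned back (anticlockwise from above) from its foremost point, rad; 0 at the start. Turning back, and forward again to the foremost point, takes 0.09 N m; a hard stop is at 2.7. The tap's present turn is thread minus backoff.
- driver: loose crank driver, 0.3 to 0.5 kg, standing on the bench. Origin: centre of the underside of its hub (36 x 36 mm, 28 high). A square socket from below, 22 mm wide, sides along its x and y, 22 deep, 2 mm chamfer, fits the tap's square in four turns with 6 degrees of play either way. On the hub a bar along x, 165 x 16 mm, 28 to 36 mm up; on its -x end a weight 26 mm across, up to 46 mm.
- socket (a point): centre of the driver's socket roof, 22 mm above the driver's origin, axes as the driver's. Fully home it rests on the top of the tap's square, so it coincides with tap_top (and sinks with the tap, 5 mm a turn).
- stub (a point): centre of the driver's grip block, 24 x 24 mm with faces along the driver's x and y, from 36 to 66 mm above the driver's origin (this point 51 mm above it). Take the driver here to carry and seat it.
- knob (a point): middle of the red crank knob, 75 mm from the driver's axis along its +x, 59 mm above its origin. Upright cylinder 22 mm across, 40 tall (39 to 79 mm above the origin), spinning freely about its own upright axis, so the fingers can hold it and carry it round a circle without turning themselves.
- spare_nut: spare bronze nut, ring 50 mm across, 30 high, standing on the bench. Bystander. Origin: centre of its underside.
- spare_tap: spare tap lying on the bench, 110 mm long along its x, 22 thick. Bystander. Origin: under its middle.
- oil: yellow oil bottle, 52 mm across, 130 high, red cap. Bystander. Origin: centre of its underside.
- hammer: hammer lying on the bench. Bystander.
- brush: hand brush lying on the bench. Bystander.
- wrench: open-ended wrench lying at the left of the bench. Bystander.
- blank0: small bronze blank, ring 44 mm across, 22 high, in the blue tray. Bystander.
- blank1: second small bronze blank, as the first, in the blue tray. Bystander.
There are look-alikes about, which are no part of the job. What is shaped like the driver but orange is not meant.

How it is judged:
By the outcome, as a careful person would: the job done as asked, in the order asked, and still so for the second after the job is handed in, with the robot touching nothing.
It also fails if it takes over 72 s, if anything falls off the work surface, if the arm or the gripper's body presses on something with over 40 N, if the wrist force passes 120 N, or if a joint passes its speed limit or range.

## Working session

There is one attempt and no reset: what is moved stays moved. The work goes in short steps, Python scripts to look and compute and a tool call to move; the robot and the scene stay as the last step left them, time stands still between calls to the robot, and variables do not carry over. Pictures are saved under pics/ and viewed, at most 10 in all, crops included, and the job is handed in when it is done.

Besides the shell and the picture viewer there is one more tool, called as name(argument=value, ...), one argument or row to a line, values as JSON. apply_moves: Moves the arm, as the interface text tells. Its arguments: {"type":"object","properties":{"targets":{"type":"array","items":{"type":"array"}},"hand":{"type":"number"},"newtons":{"type":"number"}},"required":["targets"]}

```bash
mkdir -p pics; ls
python3 - <<'E'
from bench import arm
import cv2,numpy as np
for n in("scene","top"):
    p,d=arm.snapshot(n);cv2.imwrite(f"pics/{n}0.png",p);np.save(f"pics/{n}0.npy",d);cv2.imwrite
    print(n,arm.calibration(n))
print(arm.get_obs())
E
```

```text
pics
scene {'fx': 476.2769180505375, 'fy': 476.2769180505375, 'cx': 319.1763180932039, 'cy': 246.5977014689838, 'D': array([-0.0958425,  0.       ,  0.       ,  0.       ,  0.       ]), 'rvec': array([ 1.94113118,  1.56500668, -0.64309065]), 'tvec': array([-0.13980447, -0.31794842,  1.50516191])}
top {'fx': 519.7793966378566, 'fy': 519.7793966378566, 'cx': 328.36521263623115, 'cy': 238.81440861532263, 'D': array([-0.11747008,  0.        ,  0.        ,  0.        ,  0.        ]), 'rvec': array([ 2.17750483, -2.12531637,  0.13169046]), 'tvec': array([0.00980501, 0.54728381, 1.55031363])}
{'time': 0.1, 'joints': array([-1.39059828e+00,  4.91465314e-01,  1.55940477e+00, -1.30038145e-05,
        1.09172831e+00, -1.05618608e-01]), 'qvel': array([ 3.82971956e-04, -1.69848656e-03, -1.58689442e-03, -1.73767317e-03,
        8.16335008e-05,  3.62690243e-04]), 'effort': array([ 1.83165626e-03, -6.19447160e+01, -2.62024176e+01, -9.41304302e-05,
        2.93205936e-03,  8.09170277e-07]), 'eef_pos': array([ 0.17618706, -0.59945475,  0.25580167]), 'orientation': array([-5.02303694e-04,  9.89805419e-01,  1.42425346e-01, -2.45119109e-05]), 'wrist_force': array([ 0.47701405, -0.62759875, -0.12341454]), 'moment': array([ 0.02732027, -0.01499633, -0.05055102]), 'finger_force': 0.0, 'width': 0.08556865781980792}
```

View pics/scene0.png

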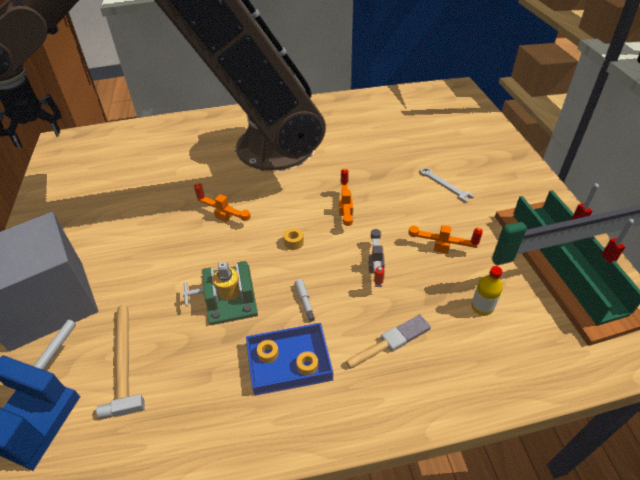

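View pics/top0.png

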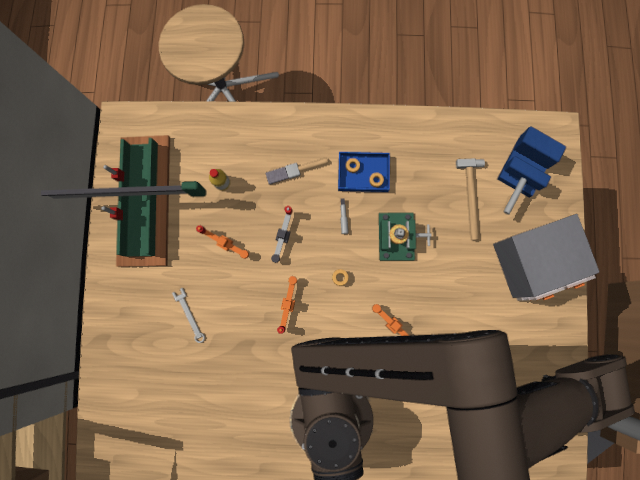

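The driver candidates in the top view are grey (283,235), orange (222,242), orange (289,305) and orange (390,322). The grey one fits, since orange ones are excluded. The clamp with the tap is at (400,235). I'll confirm both in one enlarged crop.

```bash
cat > h.py <<'E'
import cv2,numpy as np
from bench import arm
from scipy.spatial.transform import Rotation as R
def cal(n):
    c=arm.calibration(n);K=np.array([[c['fx'],0,c['cx']],[0,c['fy'],c['cy']],[0,0,1]]);return K,c['D'],cv2.Rodrigues(c['rvec'])[0],c['tvec']
def at_z(n,uv,z):
    K,D,Rm,t=cal(n);u=cv2.undistortPoints(np.array([[uv]],float),K,D)[0,0]
    o=-Rm.T@t;r=Rm.T@np.array([*u,1]);return o+r*(z-o[2])/r[2]
def cloud(n,d):
    K,D,Rm,t=cal(n);v,u=np.mgrid[:480,:640];p=np.stack([u,v],-1).reshape(-1,1,2).astype(float)
    q=cv2.undistortPoints(p,K,D)[:,0];X=np.c_[q,np.ones(len(q))]*d.reshape(-1,1)
    return ((X-t)@Rm).reshape(480,640,3)
def proj(n,P):
    K,D,Rm,t=cal(n);return cv2.projectPoints(np.array(P,float).reshape(-1,1,3),cv2.Rodrigues(Rm)[0],t,K,D)[0][:,0]
E
python3 - <<'E'
from h import *
p=cv2.imread("pics/top0.png")
a=cv2.resize(p[195:275,255:321],None,fx=6,fy=6,interpolation=cv2.INTER_CUBIC)
b=cv2.resize(p[205:265,370:436],None,fx=6,fy=6,interpolation=cv2.INTER_CUBIC)
b=cv2.copyMakeBorder(b,0,a.shape[0]-b.shape[0],0,0,cv2.BORDER_CONSTANT)
cv2.imwrite("pics/crop1.png",np.hstack([a,b]))
C=cloud("top",np.load("pics/top0.npy"))
for n,(u0,u1,v0,v1) in dict(drv=(265,302,200,268),clamp=(375,437,205,265)).items():
    print(n);S=C[v0:v1,u0:u1].reshape(-1,3)
    for lo,hi in((.026,.04),(.04,.05),(.05,.063),(.063,.07),(.07,.085),(.09,.12)):
        m=S[(S[:,2]>lo)&(S[:,2]<hi)]
        if len(m):print(lo,hi,len(m),m.mean(0).round(4),m.min(0).round(3),m.max(0).round(3))
p2=np.load("pics/scene0.npy")
C=cloud("scene",p2)
S=C[225:295,360:395].reshape(-1,3)
for lo,hi in((.026,.04),(.04,.05),(.05,.063),(.063,.07),(.07,.085),(.09,.12)):
    m=S[(S[:,2]>lo)&(S[:,2]<hi)]
    if len(m):print('sc',lo,hi,len(m),m.mean(0).round(4))
E
```

```text
drv
0.026 0.04 196 [0.5582 0.1634 0.0342] [0.472 0.137 0.026] [0.631 0.188 0.04 ]
0.04 0.05 80 [0.5092 0.1765 0.0443] [0.474 0.137 0.04 ] [0.632 0.195 0.05 ]
0.05 0.063 35 [0.5551 0.1632 0.0585] [0.473 0.138 0.051] [0.626 0.188 0.063]
0.063 0.07 42 [0.5602 0.1646 0.0659] [0.545 0.137 0.063] [0.627 0.177 0.07 ]
0.07 0.085 45 [0.6245 0.1479 0.0778] [0.55  0.137 0.07 ] [0.641 0.171 0.084]
clamp
0.026 0.04 84 [ 0.5603 -0.2583  0.0358] [ 0.499 -0.288  0.027] [ 0.618 -0.135  0.04 ]
0.04 0.05 68 [ 0.5592 -0.2245  0.0437] [ 0.519 -0.287  0.04 ] [ 0.604 -0.136  0.05 ]
0.05 0.063 514 [ 0.5641 -0.1858  0.0579] [ 0.518 -0.242  0.05 ] [ 0.611 -0.135  0.063]
0.063 0.07 171 [ 0.5655 -0.1902  0.0659] [ 0.528 -0.237  0.063] [ 0.609 -0.14   0.07 ]
0.07 0.085 49 [ 0.5617 -0.1861  0.0772] [ 0.538 -0.215  0.07 ] [ 0.592 -0.161  0.083]
0.09 0.12 53 [ 0.5643 -0.1873  0.1051] [ 0.554 -0.199  0.093] [ 0.575 -0.178  0.115]
sc 0.026 0.04 209 [0.5551 0.1664 0.0335]
sc 0.04 0.05 145 [0.5377 0.1709 0.0454]
sc 0.05 0.063 72 [0.5992 0.1559 0.0568]
sc 0.063 0.07 107 [0.5719 0.1631 0.0665]
sc 0.07 0.085 79 [0.6311 0.1482 0.0783]
```

View pics/crop1.png

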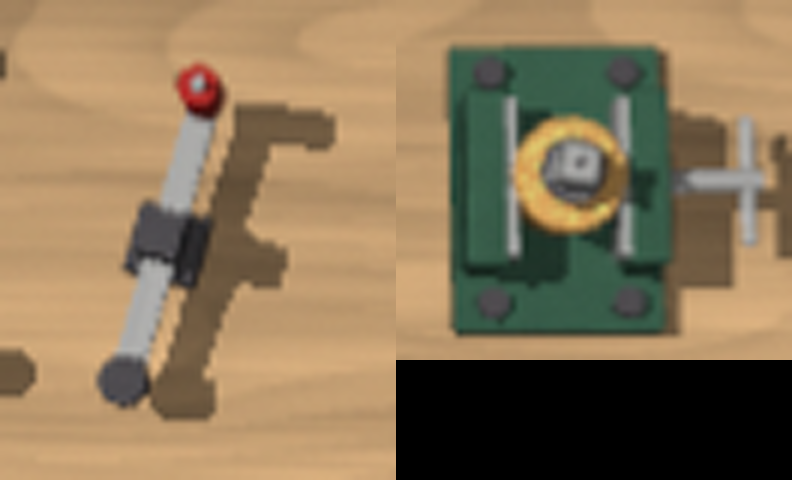

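Left crop: the grey driver, with its knob at (288,210), stub at (282,233) and weight at (276,258). Right crop: the tap square is centred near (400.5,231.7) and looks turned by a few degrees. I'll compute positions from these.

Run:
```python
from h import *
f=lambda x,y,o=(255,195):((x+.5)/6-.5+o[0],(y+.5)/6-.5+o[1])
k=at_z("top",f(199,88),.079);w=at_z("top",f(124,380),.046);s=at_z("top",f(160,228),.066)
print('knob',k,'weight',w,'stub',s);d=k-w;print('yaw',np.degrees(np.arctan2(d[1],d[0])),np.hypot(d[0],d[1]))
# scene-cam depth-free check from red colour mask
for n in("top","scene"):
    p=cv2.imread(f"pics/{n}0.png").astype(int);C=cloud(n,np.load(f"pics/{n}0.npy"))
    near=np.hypot(C[...,0]-k[0],C[...,1]-k[1])<.03
    m=near&(p[...,2]>120)&(p[...,1]<70)&(C[...,2]>.03);q=C[m];print(n,m.sum(),q.mean(0),q.min(0),q.max(0))
    # stub & weight
    for c,z0,z1,r in((s,.058,.075,.02),(w,.038,.056,.02)):
        m=(np.hypot(C[...,0]-c[0],C[...,1]-c[1])<r)&(C[...,2]>z0)&(C[...,2]<z1);q=C[m];print(m.sum(),q.mean(0),(q.min(0)+q.max(0))/2)
print('tap',at_z("top",f(580-396,160,(370,205)),.108))
p=cv2.imread("pics/top0.png");a=cv2.resize(p[220:246,387:415],None,fx=20,fy=20,interpolation=cv2.INTER_LANCZOS4)
p=cv2.imread("pics/scene0.png");
uv=proj("scene",[[.564,-.187,.1]])[0].astype(int);print(uv)
b=cv2.resize(p[uv[1]-13:uv[1]+13,uv[0]-6:uv[0]+6],None,fx=20,fy=20,interpolation=cv2.INTER_LANCZOS4)
cv2.imwrite("pics/crop2.png",np.hstack([a,b]))
# clamp plate corners via bolts
B=[at_z("top",f(x-396,y,(370,205)),.018) for x,y in((490,72),(625,72),(495,303),(630,301))];print(np.array(B),np.mean(B,0))
print(R.from_quat(np.roll(arm.get_obs()['orientation'],-1)).as_matrix().round(3))
```

```text
knob [0.62751911 0.14642277 0.079     ] weight [0.48348664 0.182003   0.046     ] stub [0.55838338 0.1646094  0.066     ]
yaw -13.875931910144123 0.14836207548871438
top 20 [0.62716427 0.14706295 0.07839396] [0.61931452 0.1391851  0.07340948] [0.63707989 0.15512938 0.08388102]
66 [0.55693728 0.16519902 0.06429898] [0.55734924 0.16556706 0.06620949]
61 [0.48502825 0.18320277 0.04519311] [0.4868373  0.18286641 0.04607838]
scene 46 [0.63398632 0.14897418 0.07481038] [0.62202156 0.138709   0.04620213] [0.64066075 0.15755085 0.08279994]
104 [0.55939726 0.16609958 0.06591962] [0.55686785 0.16593015 0.06484873]
86 [0.48739808 0.18408468 0.04513318] [0.48610401 0.1845127  0.04425649]
tap [ 0.56475946 -0.18682633  0.108     ]
[222 267]
[[ 0.62294967 -0.15164568  0.018     ]
 [ 0.62470573 -0.22176509  0.018     ]
 [ 0.50295305 -0.15545524  0.018     ]
 [ 0.50558841 -0.22489942  0.018     ]] [ 0.56404921 -0.18844136  0.018     ]
[[ 0.959  0.282 -0.   ]
 [ 0.282 -0.959  0.001]
 [ 0.    -0.001 -1.   ]]
```

View pics/crop2.png

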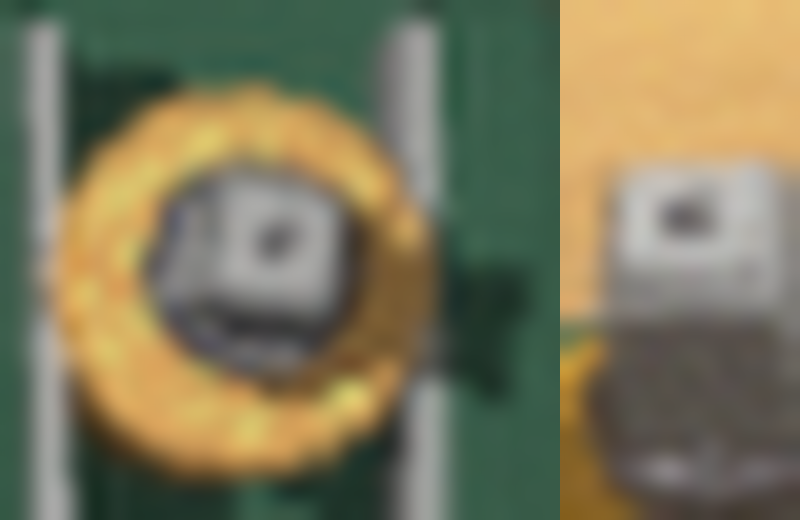

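The square in the enlarged crop is turned about 8° clockwise in the image: its top edge runs (225,178)→(330,195) and its right edge (345,205)→(330,310). I'll fit its world yaw and check obstacle heights along the path.

Run:
```python
from h import *
from scipy.ndimage import map_coordinates
g=cv2.cvtColor(cv2.imread("pics/top0.png"),cv2.COLOR_BGR2GRAY).astype(float)
def score(c,yaw,h):  # mean inside minus outside contrast along edge of top face
    s=0;t=np.linspace(-.85,.85,15)
    for k in range(4):
        a=yaw+k*np.pi/2;n=np.array([np.cos(a),np.sin(a)]);e=np.array([-n[1],n[0]])
        L=[]
        for o in(-.0022,.0022):
            P=np.c_[c[0]+n[0]*(h+o)+e[0]*t*h,c[1]+n[1]*(h+o)+e[1]*t*h,np.full(15,.108)]
            uv=proj("top",P);L.append(map_coordinates(g,[uv[:,1],uv[:,0]],order=1))
        s+=np.mean(L[0]-L[1])
    return s
for h in(.0075,.0085,.01):
    best=[]
    for yaw in np.radians(np.arange(-45,45,2)):
        best.append((max((score((.5647+a,-.1868+b),yaw,h),a,b) for a in(-.004,-.002,0,.002) for b in(-.002,0,.002)),np.degrees(yaw)))
    best.sort(reverse=True);print(h,[(round(x[0][0]),x[0][1],x[0][2],round(x[1])) for x in best[:5]])
C=cloud("top",np.load("pics/top0.npy"));
for n,(u0,u1,v0,v1) in dict(box=(495,600,210,305),vise=(495,570,125,215)).items():
    S=C[v0:v1,u0:u1].reshape(-1,3);S=S[S[:,2]>.05];print(n,S.min(0),S.max(0))
```

```text
Traceback (most recent call last):
  File "h.py", line 14, in proj
    K,D,Rm,t=cal(n);return cv2.projectPoints(np.array(P,float).reshape(-1,1,3),cv2.Rodrigues(Rm)[0],t,K,D)[0][:,0]
             ~~~^^^
  File "h.py", line 5, in cal
    c=arm.calibration(n);K=np.array([[c['fx'],0,c['cx']],[0,c['fy'],c['cy']],[0,0,1]]);return K,c['D'],cv2.Rodrigues(c['rvec'])[0],c['tvec']
ValueError: time passes only in moves, steps and waits
```

```bash
sed -i 's/^def cal(n)/import functools\n@functools.lru_cache\ndef cal(n)/' h.py
python3 - <<'E'
from h import *
from scipy.ndimage import map_coordinates
g=cv2.cvtColor(cv2.imread("pics/top0.png"),cv2.COLOR_BGR2GRAY).astype(float)
def score(c,yaw,h):
    s=0;t=np.linspace(-.85,.85,15)
    for k in range(4):
        a=yaw+k*np.pi/2;n=np.array([np.cos(a),np.sin(a)]);e=np.array([-n[1],n[0]])
        L=[]
        for o in(-.0022,.0022):
            P=np.c_[c[0]+n[0]*(h+o)+e[0]*t*h,c[1]+n[1]*(h+o)+e[1]*t*h,np.full(15,.108)]
            uv=proj("top",P);L.append(map_coordinates(g,[uv[:,1],uv[:,0]],order=1))
        s+=np.mean(L[0]-L[1])
    return s
for h in(.0075,.0085,.01):
    best=[]
    for yaw in np.radians(np.arange(-45,45,2)):
        best.append((max((score((.5647+a,-.1868+b),yaw,h),a,b) for a in(-.004,-.002,0,.002) for b in(-.002,0,.002)),np.degrees(yaw)))
    best.sort(reverse=True);print(h,[(round(x[0][0]),x[0][1],x[0][2],round(x[1])) for x in best[:5]])
C=cloud("top",np.load("pics/top0.npy"));
for n,(u0,u1,v0,v1) in dict(box=(495,600,210,305),vise=(495,570,125,215)).items():
    S=C[v0:v1,u0:u1].reshape(-1,3);S=S[S[:,2]>.05];print(n,S.min(0),S.max(0))
E
```

```text
0.0075 [(181, -0.002, 0, -9), (181, -0.002, 0, -11), (180, -0.002, 0, -7), (180, -0.002, 0, -13), (179, -0.002, 0, -5)]
0.0085 [(187, -0.002, 0, -9), (187, -0.002, 0, -11), (186, -0.002, 0, -7), (185, -0.002, 0, -13), (184, -0.002, 0, -5)]
0.01 [(113, -0.002, 0.002, -17), (113, -0.002, 0.002, -15), (113, -0.002, 0.002, -19), (112, -0.002, 0.002, -13), (112, -0.002, 0.002, -21)]
box [ 0.34303975 -0.74578726  0.05000215] [0.64132742 0.00991634 1.607891  ]
vise [ 0.34303975 -0.6926568   0.05007387] [0.89866103 0.00991634 1.607891  ]
```

apply_moves(
  targets=[
    [[0,0,-0.05],[0,0,0.176]],
    [[0,0,-0.05],[0,0,0.176]],
    [[0,0,-0.05],[0,0,0.176]],
  ],
  hand=0,
  newtons=40,
)

```text
time: 0.48
eef_pos: [0.1762, -0.5994, 0.4076]
orientation: [-0.0, 0.992, -0.124, -0.0]
wrist_force: [0.1, -1.0, -0.5]
width: 0.0858
finger_force: 0.0
```

apply_moves(
  targets=[
    [[0.0316,-0.0439,0],[0,0,0]],
    [[0.0316,-0.0439,0],[0,0,0]],
    [[0.0316,-0.0439,0],[0,0,0]],
    [[0.0316,-0.0439,0],[0,0,0]],
    [[0.0316,-0.0439,0],[0,0,0]],
    [[0.0316,-0.0439,0],[0,0,0]],
    [[0.0316,-0.0439,0],[0,0,0]],
    [[0.0316,-0.0439,0],[0,0,0]],
  ],
)

```text
time: 1.48
eef_pos: [0.507, -0.318, 0.4061]
orientation: [-0.0, 0.993, -0.121, -0.0]
wrist_force: [0.0, -1.1, 0.1]
width: 0.0856
finger_force: 0.0
```

apply_moves(
  targets=[
    [[-0.0073,-0.0537,0],[0,0,0]],
    [[-0.0073,-0.0537,0],[0,0,0]],
    [[-0.0073,-0.0537,0],[0,0,0]],
    [[-0.0073,-0.0537,0],[0,0,0]],
    [[-0.0073,-0.0537,0],[0,0,0]],
    [[-0.0073,-0.0537,0],[0,0,0]],
    [[-0.0073,-0.0537,0],[0,0,0]],
    [[-0.0073,-0.0537,0],[0,0,0]],
    [[-0.0073,-0.0537,0],[0,0,0]],
    [[0,0,0],[0,0,0]],
  ],
)

```text
time: 2.72
eef_pos: [0.5578, 0.1687, 0.4055]
orientation: [0.0, 0.993, -0.119, -0.001]
wrist_force: [0.0, -0.5, -0.1]
width: 0.0853
finger_force: 0.0
```

apply_moves(
  targets=[
    [[0,0.0038,0.055],[0,0,0]],
    [[0,0,0.055],[0,0,0]],
    [[0,0,0.055],[0,0,0]],
    [[0,0,0.055],[0,0,0]],
    [[0,0,0.055],[0,0,0]],
    [[0,0,0.025],[0,0,0]],
    [[0,0,0],[0,0,0]],
  ],
)

```text
time: 3.6
eef_pos: [0.5564, 0.161, 0.1046]
orientation: [0.001, 0.993, -0.121, -0.002]
wrist_force: [0.6, -0.5, 0.2]
width: 0.0857
finger_force: 0.0
```

Run:
```python
from h import *
p,d=arm.snapshot("scene");cv2.imwrite("pics/c3.png",cv2.resize(p[190:310,300:450],None,fx=5,fy=5,interpolation=cv2.INTER_CUBIC))
print(arm.get_obs()['eef_pos'],proj("scene",[arm.get_obs()['eef_pos']]))
```

```text
[0.55711701 0.16126044 0.10617532] [[376.56281228 237.31627356]]
```

View pics/c3.png

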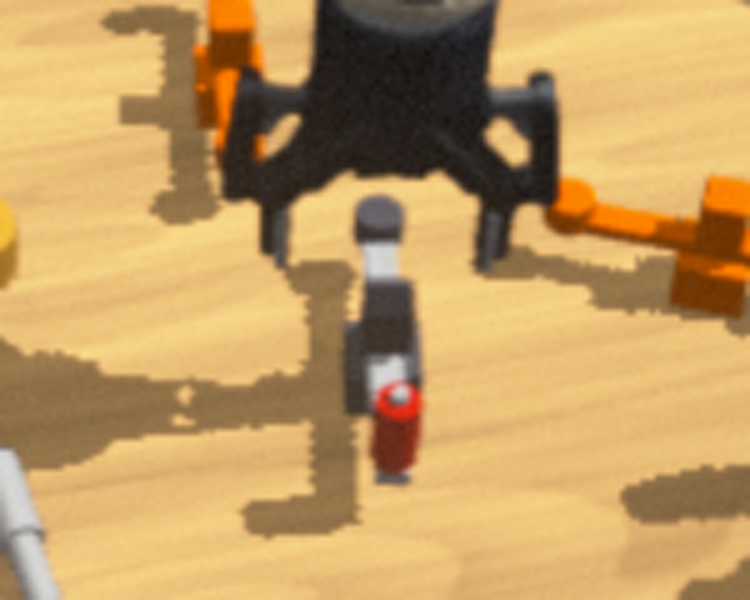

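The fingers straddle the grey driver's stub, crop (388,300). I'll trim sideways, go down and grip.

apply_moves(
  targets=[
    [[0,-0.0035,0.016],[0,0,0]],
    [[0,0,0.015],[0,0,0]],
    [[0,0,0.014],[0,0,0]],
    [[0,0,0],[0,0,0]],
  ],
)

```text
time: 4.15
eef_pos: [0.5574, 0.1652, 0.06]
orientation: [0.0, 0.993, -0.121, -0.001]
wrist_force: [0.8, -0.5, 0.0]
width: 0.0855
finger_force: 0.0
```

apply_moves(
  targets=[
    [[0,0,0],[0,0,0]],
    [[0,0,0],[0,0,0]],
    [[0,0,0],[0,0,0]],
    [[0,0,0],[0,0,0]],
    [[0,0,0],[0,0,0]],
    [[0,0,0],[0,0,0]],
  ],
  hand=1,
  newtons=60,
)

```text
time: 4.9
eef_pos: [0.5581, 0.1654, 0.0616]
orientation: [-0.0, 0.993, -0.121, 0.0]
wrist_force: [-0.0, 0.5, 5.3]
width: 0.0231
finger_force: 60.0
```

apply_moves(
  targets=[
    [[0,0,-0.02],[0,0,0]],
    [[0,0,-0.05],[0,0,0]],
    [[0,0,-0.05],[0,0,0]],
    [[0,0,-0.03],[0,0,0]],
  ],
)

```text
time: 5.4
eef_pos: [0.558, 0.1653, 0.2132]
orientation: [-0.0, 0.993, -0.121, 0.001]
wrist_force: [-0.1, -0.7, -4.5]
width: 0.0227
finger_force: 59.8
```

apply_moves(
  targets=[
    [[0.006,0.0225,0],[0,0,0]],
    [[0.0121,0.0454,0],[0,0,0]],
    [[0.0121,0.0454,0],[0,0,0]],
    [[0.0121,0.0454,0],[0,0,0]],
    [[0.0121,0.0454,0],[0,0,0]],
    [[0.0121,0.0454,0],[0,0,0]],
    [[0.0121,0.0454,0],[0,0,0]],
    [[0.0121,0.0454,0],[0,0,0]],
    [[0,0,0],[0,0,-0.068]],
    [[0,0,0],[0,0,0]],
  ],
)

```text
time: 6.65
eef_pos: [0.5639, -0.1871, 0.2106]
orientation: [-0.0, 0.996, -0.088, -0.001]
wrist_force: [-0.3, 0.4, -3.4]
width: 0.0234
finger_force: 59.9
```

Run:
```python
from h import *
o=arm.get_obs();print(o['eef_pos'],o['orientation'],o['wrist_force'],o['moment'],o['width'])
p,d=arm.snapshot("scene");q,e=arm.snapshot("top");np.save("pics/s4.npy",d);np.save("pics/t4.npy",e);cv2.imwrite("pics/s4.png",p);cv2.imwrite("pics/t4.png",q)
a=cv2.resize(p[160:320,170:290],None,fx=3.5,fy=3.5,interpolation=cv2.INTER_CUBIC)
b=cv2.resize(q[170:330,350:450],None,fx=3.5,fy=3.5,interpolation=cv2.INTER_CUBIC)
cv2.imwrite("pics/c4.png",np.hstack([a,b]))
print(proj("scene",[[.564,-.187,.108]]))
```

```text
[ 0.56391275 -0.18709965  0.2105753 ] [-2.31712059e-04  9.96150565e-01 -8.76556244e-02 -6.99208231e-04] [-0.25302632  0.37040904 -3.43088061] [-0.01539891 -0.04806533  0.01098849] 0.023447631965335308
[[221.82843702 264.84615814]]
```

View pics/c4.png

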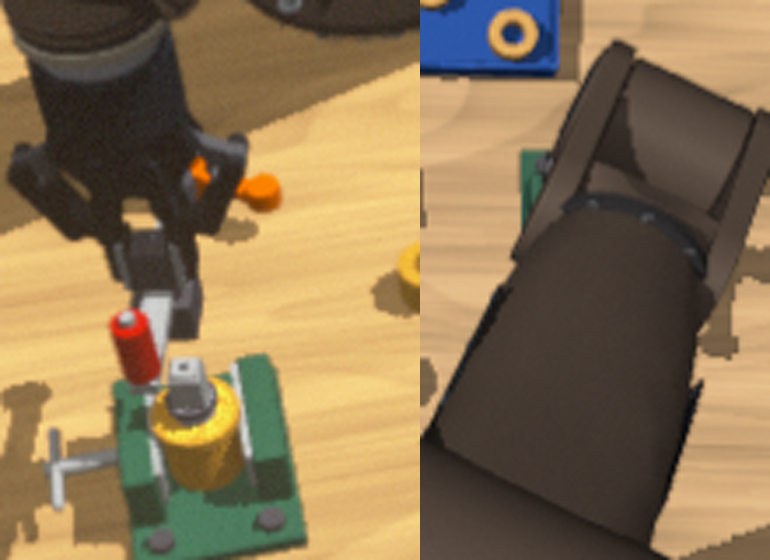

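Left crop: the driver hangs above the tap, knob top at crop (126,322), the tap square's top at (187,369). The top camera is occluded by the arm. I'll measure the in-hand offset and tap position from the scene camera.

Run:
```python
from h import *
from scipy.optimize import least_squares
def mask_iou_cyl(n,shape,zs,r,c,sq=None):
    pass
# knob: hull of projected cylinder vs red mask
def hull(n,P):return cv2.convexHull(proj(n,P).astype(np.float32))
def render(n,P,box,ss=8):
    u0,u1,v0,v1=box;h=hull(n,P)[:,0];h=((h-[u0,v0]+.5)*ss)
    im=np.zeros(((v1-v0)*ss,(u1-u0)*ss),np.uint8);cv2.fillPoly(im,[h.round().astype(int)],255)
    return cv2.resize(im,None,fx=1/ss,fy=1/ss,interpolation=cv2.INTER_AREA)/255.
def cyl(c,z0,z1,r):
    a=np.linspace(0,2*np.pi,40);return np.array([[c[0]+r*np.cos(t),c[1]+r*np.sin(t),z] for z in(z0,z1) for t in a])
def red(p):
    p=p.astype(float);return np.clip((p[...,2]-np.maximum(p[...,0],p[...,1])-40)/70,0,1)
def fit(n,f,z0,z1,g):
    p=cv2.imread(f);uv=proj(n,[[*g,(z0+z1)/2]])[0].astype(int);box=(uv[0]-16,uv[0]+16,uv[1]-16,uv[1]+16)
    m=red(p[box[2]:box[3],box[0]:box[1]])
    # ignore orange: require g<90
    m*=(p[box[2]:box[3],box[0]:box[1],1]<100)
    best=min((np.abs(render(n,cyl((g[0]+a,g[1]+b),z0,z1,.011),box)-m).sum(),g[0]+a,g[1]+b) for a in np.arange(-.02,.021,.001) for b in np.arange(-.015,.016,.001))
    return best,m.sum()
c=np.array([.564,-.187]);y=np.radians(-10.1)
k=c+.075*np.array([np.cos(y),np.sin(y)]);print('expected knob',k)
print('scene now',fit("scene","pics/s4.png",.150+.039,.150+.079,k))
print('scene0',fit("scene","pics/scene0.png",.039,.079,(.629,.147)),'top0',fit("top","pics/top0.png",.039,.079,(.629,.147)))
# weight & tap from depth in scene
C=cloud("scene",np.load("pics/s4.npy"));C0=cloud("scene",np.load("pics/scene0.npy"))
for nm,X in(('s4',C),('s0',C0)):
    m=(np.hypot(X[...,0]-.564,X[...,1]+.187)<.02)&(X[...,2]>.101)&(X[...,2]<.113);q=X[m];print(nm,len(q),q.mean(0),(q.max(0)+q.min(0))/2)
# tap top from scene0 brightness centroid of top face
g=cv2.cvtColor(cv2.imread("pics/scene0.png"),cv2.COLOR_BGR2GRAY)[255:285,210:236];print(g[2:22:1,4:22])
```

```text
expected knob [ 0.63783774 -0.2001525 ]
scene now ((np.float64(125.46190476190476), np.float64(0.6328377384980827), np.float64(-0.20015250445689903)), np.float64(125.27142857142857))
scene0 ((np.float64(109.69775910364146), np.float64(0.625), np.float64(0.15000000000000002)), np.float64(65.55714285714285)) top0 ((np.float64(30.834453781512607), np.float64(0.63), np.float64(0.14800000000000002)), np.float64(30.271428571428572))
s4 82 [ 0.56639064 -0.18619761  0.10743269] [ 0.56470709 -0.18604681  0.10659847]
s0 83 [ 0.56668906 -0.18609202  0.10714374] [ 0.56509911 -0.18585624  0.10661938]
[[188 191 188 187 187 189 190 188 186 187 185 185 184 188 184 185 184 183]
 [186 184 184 187 186 187 184 185 187 185 183 181 183 184 186 186 183 181]
 [184 184 184 186 188 188 189 184 183 184 187 186 188 186 186 186 188 187]
 [189 188 188 188 189 187 188 188 188 188 188 187 187 185 187 185 184 183]
 [190 189 188 189 185 187 186 189 185 184 182 183 178 179 180 178 178 179]
 [185 187 183 178 170 181 189 189 185 187 190 187 173 163 175 178 180 181]
 [176 176 176 174 158 182 191 185 169 168 187 188 170 1
[... 295 characters left out ...]
158 137 131 151 157 136]
 [176 177 175 162 130 127 130 138 139 143 146 147 151 128 128 148 175 171]
 [168 171 168 160 130 124 124 119 115 116 121 122 125 123 124 120 134 176]
 [132 125 120 118 100  89  87  87  84  86  87  85  93 114 123 126 110 151]
 [114 109 132 134 100  84  80  81  85  83  79  83  85 100 124 125 130 125]
 [127 137 153 113  86  81  79  81  81  85  78  81  84  99 124 132 132 114]
 [148 164 128  85  73  81  80  82  79  82  82  80  80  85 118 132 142 111]
 [131 159 124  79  69  80  83  80  84  82  81  82  80  87 113 128 105  99]
 [111 115 104  84  68  79  82  81  82  84  79  80  82  86  97 126  93 101]
 [103 102 100  90  74  76  85  90  84  95  84  81  80  79  91  96  85 133]]
```

Run:
```python
from h import *
def cyl(c,z0,z1,r):
    a=np.linspace(0,2*np.pi,40);return np.array([[c[0]+r*np.cos(t),c[1]+r*np.sin(t),z] for z in(z0,z1) for t in a])
def fit(n,f,z0,z1,g):
    p=cv2.imread(f).astype(int);uv=proj(n,[[*g,(z0+z1)/2]])[0].astype(int);u0,v0=uv-16
    q=p[v0:v0+32,u0:u0+32];m=((q[...,2]>1.8*q[...,1])&(q[...,2]>1.8*q[...,0])&(q[...,1]<75)&(q[...,2]>70)).astype(float)
    best=(1e9,)
    for a in np.arange(-.012,.0121,.001):
        for b in np.arange(-.012,.0121,.001):
            h=cv2.convexHull(proj(n,cyl((g[0]+a,g[1]+b),z0,z1,.011)).astype(np.float32))[:,0]
            im=np.zeros((256,256),np.uint8);cv2.fillPoly(im,[((h-[u0,v0]+.5)*8).astype(np.int32)],255)
            r=cv2.resize(im,(32,32),interpolation=cv2.INTER_AREA)/255.
            best=min(best,(np.abs(r-m).sum(),g[0]+a,g[1]+b))
    return np.round(best,4),m.sum()
print('now',fit("scene","pics/s4.png",.189,.229,(.6378,-.2001)))
print('scene0',fit("scene","pics/scene0.png",.039,.079,(.629,.147)),'top0',fit("top","pics/top0.png",.039,.079,(.629,.147)))
print('taptop',at_z("scene",(222.,264.5),.108),'pin',at_z("scene",(205.6,250.8),.229))
```

```text
now (array([76.251 ,  0.6348, -0.2001]), np.float64(175.0))
scene0 (array([53.8  ,  0.628,  0.149]), np.float64(123.0)) top0 (array([31.1725,  0.631 ,  0.147 ]), np.float64(30.0))
taptop [ 0.56308274 -0.18656698  0.108     ] pin [ 0.63288996 -0.20147604  0.229     ]
```

apply_moves(
  targets=[
    [[0.001,0,0.015],[0,0,0]],
    [[0.0005,0,0.013],[0,0,0]],
    [[0,0,0.01],[0,0,0]],
    [[0,0,0],[0,0,0]],
  ],
  newtons=40,
)

```text
time: 7.25
eef_pos: [0.5656, -0.1868, 0.1722]
orientation: [-0.0, 0.996, -0.087, -0.001]
wrist_force: [0.5, -0.5, -3.0]
width: 0.0233
finger_force: 59.9
```

apply_moves(
  targets=[
    [[0,0,0.002],[0,0,0]],
    [[0,0,0.002],[0,0,0]],
    [[0,0,0.002],[0,0,0]],
    [[0,0,0.002],[0,0,0]],
  ],
)

```text
time: 7.75
eef_pos: [0.5659, -0.1871, 0.1653]
orientation: [0.0, 0.996, -0.087, 0.0]
wrist_force: [0.4, 0.1, -3.1]
width: 0.0234
finger_force: 59.9
```

apply_moves(
  targets=[
    [[0,0,0.0015],[0,0,0]],
    [[0,0,0.0015],[0,0,0]],
    [[0,0,0],[0,0,0]],
  ],
)

```text
time: 8.12
eef_pos: [0.5658, -0.1871, 0.1622]
orientation: [0.0, 0.996, -0.087, -0.0]
wrist_force: [0.5, 0.7, -3.3]
width: 0.0231
finger_force: 59.9
```

apply_moves(
  targets=[
    [[0,0,0.0015],[0,0,0]],
    [[0,0,0.0015],[0,0,0]],
    [[0,0,0],[0,0,0]],
  ],
)

```text
time: 8.5
eef_pos: [0.5658, -0.187, 0.1592]
orientation: [0.0, 0.996, -0.087, -0.0]
wrist_force: [0.4, -0.1, -3.9]
width: 0.0227
finger_force: 59.9
```

apply_moves(
  targets=[
    [[0,0,0.0025],[0,0,0]],
    [[0,0,0.0025],[0,0,0]],
    [[0,0,0],[0,0,0]],
  ],
)

```text
time: 8.88
eef_pos: [0.5657, -0.187, 0.154]
orientation: [-0.0, 0.996, -0.087, -0.0]
wrist_force: [-0.1, -0.2, -3.5]
width: 0.0231
finger_force: 60.0
```

apply_moves(
  targets=[
    [[0,0,0.002],[0,0,0]],
    [[0,0,0.002],[0,0,0]],
    [[0,0,0],[0,0,0]],
  ],
)

```text
time: 9.25
eef_pos: [0.5658, -0.187, 0.1501]
orientation: [-0.0, 0.996, -0.087, -0.0]
wrist_force: [-0.7, 0.2, -3.6]
width: 0.0228
finger_force: 60.0
```

apply_moves(
  targets=[
    [[0,0,0.001],[0,0,0]],
    [[0,0,0.001],[0,0,0]],
    [[0,0,0],[0,0,0]],
  ],
)

```text
time: 9.62
eef_pos: [0.5658, -0.187, 0.1482]
orientation: [0.0, 0.996, -0.087, -0.0]
wrist_force: [0.1, 0.9, -3.4]
width: 0.0231
finger_force: 60.0
```

apply_moves(
  targets=[
    [[0,0,0.001],[0,0,0]],
    [[0,0,0],[0,0,0]],
  ],
)

```text
time: 9.88
eef_pos: [0.566, -0.1871, 0.1475]
orientation: [0.0, 0.996, -0.087, 0.0]
wrist_force: [0.0, 0.2, -0.5]
width: 0.023
finger_force: 60.3
```

The force is unloading (−3.5→−0.5 N) at TCP 0.1475, so the origin is about 0.086 and the driver is home. I'll let go, rise and look.

apply_moves(
  targets=[
    [[0,0,0],[0,0,0]],
    [[0,0,0],[0,0,0]],
    [[0,0,0],[0,0,0]],
    [[0,0,0],[0,0,0]],
  ],
  hand=0,
)

```text
time: 10.38
eef_pos: [0.5659, -0.1871, 0.1474]
orientation: [0.0, 0.996, -0.087, 0.0]
wrist_force: [0.2, -0.5, 0.1]
width: 0.0855
finger_force: 0.0
```

apply_moves(
  targets=[
    [[0,0,-0.02],[0,0,0]],
    [[0,0,-0.04],[0,0,0]],
    [[0,0,-0.04],[0,0,-0.175]],
    [[0,0,0],[0,0,0]],
  ],
)

```text
time: 10.88
eef_pos: [0.5667, -0.1874, 0.2503]
orientation: [0.001, 1.0, 0.001, 0.002]
wrist_force: [-0.3, -0.1, -0.7]
width: 0.0855
finger_force: 0.0
```

Run:
```python
from h import *
o=arm.get_obs();print(o['eef_pos'],o['orientation'])
p,d=arm.snapshot("scene");np.save("pics/s5.npy",d);cv2.imwrite("pics/s5.png",p)
cv2.imwrite("pics/c5.png",cv2.resize(p[225:325,175:275],None,fx=6,fy=6,interpolation=cv2.INTER_CUBIC))
print(proj("scene",[[.6374,-.2,.165],[.6374,-.2,.125],[.5635,-.187,.152]]))
```

```text
[ 0.56668872 -0.1873902   0.25029788] [0.00119137 0.99999539 0.00127594 0.00248558]
[[212.78892355 274.41177012]
 [216.43679134 287.07885324]
 [218.24231345 250.85552746]]
```

View pics/c5.png

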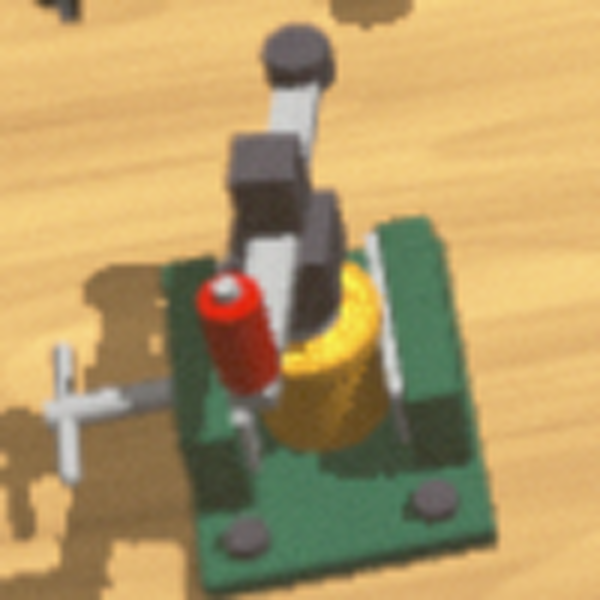

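The driver is seated level. Its knob top is at crop (229,292), i.e. px (213,273.6), within about 2 mm of the prediction. I'll go and take the knob.

apply_moves(
  targets=[
    [[0.035,0.006,0],[0,0,0]],
    [[0.035,0.006,0.02],[0,0,0]],
    [[0,0,0.04],[0,0,0]],
    [[0,0,0.035],[0,0,0]],
    [[0,0,0],[0,0,0]],
  ],
)

```text
time: 11.55
eef_pos: [0.6345, -0.1984, 0.1487]
orientation: [-0.001, 1.0, -0.0, -0.003]
wrist_force: [0.4, 0.1, 0.2]
width: 0.0851
finger_force: 0.0
```

apply_moves(
  targets=[
    [[0,0,0],[0,0,0]],
    [[0,0,0],[0,0,0]],
    [[0,0,0],[0,0,0]],
    [[0,0,0],[0,0,0]],
    [[0,0,0],[0,0,0]],
    [[0,0,0],[0,0,0]],
  ],
  hand=1,
  newtons=30,
)

```text
time: 12.3
eef_pos: [0.6361, -0.1991, 0.1527]
orientation: [0.0, 1.0, 0.0, 0.0]
wrist_force: [1.6, -0.5, 2.8]
width: 0.0208
finger_force: 31.0
```

Run:
```python
import numpy as np
for a0,n,s,w in((-10,20,-1,9),(-10,20,-1,9.5)):
    a=np.radians(a0+s*w*np.arange(n+1));P=.075*np.c_[np.cos(a),-np.sin(a)]
    D=np.diff(P.round(4),axis=0).round(4);print([list(map(float,x)) for x in D])
from bench import arm;o=arm.get_obs();print(o)
```

```text
[[-0.003, 0.0114], [-0.0047, 0.0108], [-0.0063, 0.0099], [-0.0078, 0.0089], [-0.0091, 0.0074], [-0.0101, 0.006], [-0.011, 0.0043], [-0.0115, 0.0026], [-0.0117, 0.0007], [-0.0117, -0.0011], [-0.0114, -0.003], [-0.0108, -0.0047], [-0.0099, -0.0063], [-0.0089, -0.0078], [-0.0074, -0.0091], [-0.006, -0.0101], [-0.0043, -0.011], [-0.0026, -0.0115], [-0.0007, -0.0117], [0.0011, -0.0117]]
[[-0.0032, 0.012], [-0.0051, 0.0114], [-0.0069, 0.0103], [-0.0085, 0.009], [-0.0099, 0.0076], [-0.011, 0.0057], [-0.0118, 0.0039], [-0.0123, 0.0019], [-0.0124, -0.0001], [-0.0122, -0.0023], [-0.0117, -0.0042], [-0.0108, -0.006], [-0.0097, -0.0078], [-0.0083, -0.0093], [-0.0066, -0.0105], [-0.0048, -0.0114], [-0.0029, -0.0121], [-0.0008, -0.0124], [0.0013, -0.0124], [0.0032, -0.012]]
{'time': 12.3, 'joints': array([-4.02349207e-01,  6.56159644e-01,  1.55056347e+00, -8.85209859e-05,
        9.33969788e-01,  1.16773674e+00]), 'qvel': array([-0.0003909 ,  0.00106485,  0.00031441,  0.0003394 , -0.00154072,
       -0.00095354]), 'effort': array([-3.86728544e-02, -6.74939775e+01, -2.18083924e+01, -1.06235384e-02,
        1.51188648e-01,  1.20207831e-03]), 'eef_pos': array([ 0.63609458, -0.19909821,  0.15266839]), 'orientation': array([2.09058748e-04, 9.99999825e-01, 3.81492257e-04, 3.99936621e-04]), 'wrist_force': array([ 1.56797088, -0.50650282,  2.76458124]), 'moment': array([-0.09217375, -0.06118884,  0.00423141]), 'finger_force': 31.016852259635925, 'width': 0.020783959619929824}
```

apply_moves(
  targets=[
    [[-0.003,0.0114,-0.0005],[0,0,0]],
    [[-0.0047,0.0108,0],[0,0,0]],
    [[-0.0063,0.0099,0],[0,0,0]],
    [[-0.0078,0.0089,0.0001],[0,0,0]],
    [[-0.0091,0.0074,0.0001],[0,0,0]],
  ],
)

```text
time: 12.92
eef_pos: [0.6043, -0.2481, 0.1524]
orientation: [-0.0, 1.0, 0.0, -0.0]
wrist_force: [2.3, 1.7, 0.1]
width: 0.0216
finger_force: 30.9
```

Run:
```python
from bench import arm;o=arm.get_obs();print(o['eef_pos'],o['wrist_force'],o['width'])
```

```text
[ 0.60428077 -0.24814376  0.1524462 ] [2.29888941 1.70528308 0.07036761] 0.02158210413986296
```

Resistance is 2.9 N tangential (0.2 N m) with no radial load, so the tap is turning. I'll continue.

apply_moves(
  targets=[
    [[-0.0101,0.006,0.0001],[0,0,0]],
    [[-0.011,0.0043,0.0001],[0,0,0]],
    [[-0.0115,0.0026,0.0001],[0,0,0]],
    [[-0.0117,0.0007,0.0001],[0,0,0]],
    [[-0.0117,-0.0011,0.0001],[0,0,0]],
  ],
)

```text
time: 13.55
eef_pos: [0.5482, -0.2598, 0.152]
orientation: [0.0, 1.0, 0.0, -0.0]
wrist_force: [3.1, 2.0, -3.2]
width: 0.0209
finger_force: 30.5
```

apply_moves(
  targets=[
    [[-0.0114,-0.003,0.0001],[0,0,0]],
    [[-0.0108,-0.0047,0.0001],[0,0,0]],
    [[-0.0099,-0.0063,0.0001],[0,0,0]],
    [[-0.0089,-0.0078,0.0001],[0,0,0]],
    [[-0.0074,-0.0091,0.0001],[0,0,0]],
  ],
)

```text
time: 14.18
eef_pos: [0.5002, -0.2287, 0.1516]
orientation: [0.0, 1.0, 0.0, 0.0]
wrist_force: [6.0, 0.1, -7.8]
width: 0.0212
finger_force: 30.4
```

apply_moves(
  targets=[
    [[-0.006,-0.0101,0.0001],[0,0,0]],
    [[-0.0043,-0.011,0.0001],[0,0,0]],
    [[-0.0026,-0.0115,0.0001],[0,0,0]],
    [[-0.0007,-0.0117,0.0001],[0,0,0]],
  ],
)

```text
time: 14.68
eef_pos: [0.4869, -0.1847, 0.1513]
orientation: [0.001, 1.0, 0.001, 0.0]
wrist_force: [5.8, -3.0, -7.7]
width: 0.0214
finger_force: 30.3
```

I'm pulling outward (5.8 N) and up (7.8 N) a little, so I'll ease in and down with the sinking tap, then finish the half turn.

apply_moves(
  targets=[
    [[0.0015,0,0.0012],[0,0,0]],
    [[0,0,0],[0,0,0]],
  ],
)

```text
time: 14.92
eef_pos: [0.4879, -0.1848, 0.1502]
orientation: [-0.0, 1.0, 0.001, -0.001]
wrist_force: [-3.6, -0.0, 4.0]
width: 0.021
finger_force: 31.2
```

apply_moves(
  targets=[
    [[0.0011,-0.0117,0.0002],[0,0,0]],
    [[0.003,-0.0114,0.0001],[0,0,0]],
    [[0,0,0],[0,0,0]],
  ],
)

```text
time: 15.3
eef_pos: [0.4921, -0.1614, 0.1499]
orientation: [-0.0, 1.0, 0.001, -0.0]
wrist_force: [-4.7, 1.1, 5.7]
width: 0.0213
finger_force: 31.4
```

Run:
```python
import numpy as np
from bench import arm;o=arm.get_obs();print(o['eef_pos'],o['wrist_force'],o['moment'])
C=np.array([.5645,-.187]);d=o['eef_pos'][:2]-C;print(np.degrees(np.arctan2(d[1],d[0])),np.hypot(*d))
for a0,n,w in((-199,12,9),(-91,22,-9)):
    a=np.radians(a0+w*np.arange(n+1));P=.075*np.c_[np.cos(a),-np.sin(a)]
    D=np.diff(P.round(4),axis=0).round(4);print([list(map(float,x)) for x in D])
```

```text
[ 0.49214793 -0.16143529  0.14988222] [-4.65211582  1.14459092  5.6902219 ] [ 0.09936444  0.76380068 -0.03277748]
160.5397672286559 0.0767357583126896
[[-0.003, 0.0114], [-0.0011, 0.0117], [0.0007, 0.0117], [0.0026, 0.0115], [0.0043, 0.011], [0.006, 0.0101], [0.0074, 0.0091], [0.0089, 0.0078], [0.0099, 0.0063], [0.0108, 0.0047], [0.0114, 0.003], [0.0117, 0.0011]]
[[-0.0117, -0.0011], [-0.0114, -0.003], [-0.0108, -0.0047], [-0.0099, -0.0063], [-0.0089, -0.0078], [-0.0074, -0.0091], [-0.006, -0.0101], [-0.0043, -0.011], [-0.0026, -0.0115], [-0.0007, -0.0117], [0.0011, -0.0117], [0.003, -0.0114], [0.0047, -0.0108], [0.0063, -0.0099], [0.0078, -0.0089], [0.0091, -0.0074], [0.0101, -0.006], [0.011, -0.0043], [0.0115, -0.0026], [0.0117, -0.0007], [0.0117, 0.0011], [0.0114, 0.003]]
```

Half forward done (about 189° of crank incl. play). Next the quarter back: about 90° plus 12° of play.

apply_moves(
  targets=[
    [[-0.0034,0.0114,-0.0005],[0,0,0]],
    [[-0.0011,0.0117,0],[0,0,0]],
    [[0.0007,0.0117,-0.0001],[0,0,0]],
    [[0.0026,0.0115,-0.0001],[0,0,0]],
    [[0.0043,0.011,-0.0001],[0,0,0]],
  ],
)

```text
time: 15.92
eef_pos: [0.4959, -0.2201, 0.1505]
orientation: [0.0, 1.0, 0.0, 0.0]
wrist_force: [-1.1, 0.5, 1.7]
width: 0.021
finger_force: 31.0
```

apply_moves(
  targets=[
    [[0.006,0.0101,-0.0001],[0,0,0]],
    [[0.0074,0.0091,-0.0002],[0,0,0]],
    [[0.0089,0.0078,-0.0001],[0,0,0]],
  ],
)

```text
time: 16.3
eef_pos: [0.5187, -0.2466, 0.1509]
orientation: [0.0, 1.0, 0.0, 0.0]
wrist_force: [-1.2, 0.2, 1.2]
width: 0.0215
finger_force: 31.0
```

Forces are light (about 1.2 N against the motion, the 0.09 N m expected). I'll finish the quarter back.

apply_moves(
  targets=[
    [[0.0099,0.0063,-0.0001],[0,0,0]],
    [[0.0108,0.0047,-0.0002],[0,0,0]],
    [[0.0114,0.003,-0.0001],[0,0,0]],
    [[0.0039,0.0007,0],[0,0,0]],
    [[0,0,0],[0,0,0]],
  ],
)

```text
time: 16.92
eef_pos: [0.5543, -0.2606, 0.1513]
orientation: [0.0, 1.0, 0.001, 0.0]
wrist_force: [-0.9, 0.5, 2.0]
width: 0.0212
finger_force: 31.1
```

Run:
```python
import numpy as np
from bench import arm;o=arm.get_obs();print(o['eef_pos'],o['wrist_force'],o['moment'])
C=np.array([.565,-.187]);d=o['eef_pos'][:2]-C;print(np.degrees(np.arctan2(d[1],d[0])),np.hypot(*d))
for a0,n,w in((-97,24,-8),(-289,12,8.5)):
    a=np.radians(a0+w*np.arange(n+1));P=.075*np.c_[np.cos(a),-np.sin(a)]
    D=np.diff(P.round(4),axis=0).round(4);print([list(map(float,x)) for x in D])
```

```text
[ 0.55432744 -0.2605504   0.15127811] [-0.85990909  0.46405365  2.02966334] [ 0.04200813  0.05508584 -0.01552468]
-98.25630238772615 0.07432068549093103
[[-0.0103, -0.002], [-0.0099, -0.0034], [-0.0093, -0.0047], [-0.0086, -0.006], [-0.0077, -0.0072], [-0.0065, -0.0081], [-0.0054, -0.009], [-0.0041, -0.0096], [-0.0027, -0.0101], [-0.0013, -0.0104], [0.0002, -0.0104], [0.0016, -0.0104], [0.0031, -0.01], [0.0044, -0.0095], [0.0057, -0.0087], [0.0069, -0.0079], [0.0079, -0.0069], [0.0087, -0.0057], [0.0095, -0.0044], [0.01, -0.0031], [0.0104, -0.0016], [0.0104, -0.0002], [0.0104, 0.0013], [0.0101, 0.0027]]
[[-0.0107, -0.0028], [-0.0111, -0.0013], [-0.0111, 0.0005], [-0.0109, 0.0021], [-0.0105, 0.0036], [-0.0098, 0.0052], [-0.009, 0.0066], [-0.0079, 0.0078], [-0.0067, 0.0089], [-0.0052, 0.0098], [-0.0038, 0.0105], [-0.0021, 0.0109]]
```

apply_moves(
  targets=[
    [[-0.0103,-0.002,0],[0,0,0]],
    [[-0.0099,-0.0034,0],[0,0,0]],
    [[-0.0093,-0.0047,0.0001],[0,0,0]],
    [[-0.0086,-0.006,0.0001],[0,0,0]],
    [[-0.0077,-0.0072,0.0001],[0,0,0]],
    [[-0.0065,-0.0081,0.0001],[0,0,0]],
    [[-0.0054,-0.009,0.0001],[0,0,0]],
    [[-0.0041,-0.0096,0.0001],[0,0,0]],
  ],
)

```text
time: 17.92
eef_pos: [0.4917, -0.2101, 0.1507]
orientation: [0.0, 1.0, 0.0, -0.0]
wrist_force: [-0.5, -2.0, 0.4]
width: 0.0214
finger_force: 31.0
```

apply_moves(
  targets=[
    [[-0.0027,-0.0101,0.0002],[0,0,0]],
    [[-0.0013,-0.0104,0.0001],[0,0,0]],
    [[0.0002,-0.0104,0.0001],[0,0,0]],
    [[0.0016,-0.0104,0.0001],[0,0,0]],
  ],
)

```text
time: 18.42
eef_pos: [0.4899, -0.1686, 0.1502]
orientation: [-0.0, 1.0, 0.0, -0.0]
wrist_force: [-3.2, -0.9, 2.0]
width: 0.0212
finger_force: 31.1
```

apply_moves(
  targets=[
    [[0.0028,-0.01,0.0001],[0,0,0]],
    [[0.0044,-0.0095,0.0001],[0,0,0]],
    [[0.0057,-0.0087,0.0001],[0,0,0]],
    [[0.0069,-0.0079,0.0001],[0,0,0]],
  ],
)

```text
time: 18.92
eef_pos: [0.5101, -0.1326, 0.1497]
orientation: [-0.0, 1.0, 0.0, -0.0]
wrist_force: [-2.5, -0.9, 1.3]
width: 0.0211
finger_force: 31.2
```

apply_moves(
  targets=[
    [[0.0079,-0.0069,0.0001],[0,0,0]],
    [[0.0087,-0.0057,0.0001],[0,0,0]],
    [[0.0095,-0.0044,0.0001],[0,0,0]],
    [[0.01,-0.0031,0.0001],[0,0,0]],
  ],
)

```text
time: 19.42
eef_pos: [0.5465, -0.1128, 0.1493]
orientation: [-0.0, 1.0, 0.0, -0.0]
wrist_force: [-3.2, 1.3, 0.6]
width: 0.0212
finger_force: 31.1
```

Smooth at about 3 N. Last four rows of this half turn.

apply_moves(
  targets=[
    [[0.0104,-0.0016,0.0001],[0,0,0]],
    [[0.0104,-0.0002,0.0001],[0,0,0]],
    [[0.0104,0.0013,0.0001],[0,0,0]],
    [[0.0101,0.0027,0.0001],[0,0,0]],
    [[0,0,0],[0,0,0]],
  ],
)

```text
time: 20.05
eef_pos: [0.588, -0.1157, 0.1489]
orientation: [0.0, 1.0, 0.0, 0.001]
wrist_force: [-0.1, 2.3, 2.3]
width: 0.0215
finger_force: 31.0
```

apply_moves(
  targets=[
    [[-0.0107,-0.0028,0],[0,0,0]],
    [[-0.0111,-0.0013,0],[0,0,0]],
    [[-0.0111,0.0005,-0.0001],[0,0,0]],
    [[-0.0109,0.0021,-0.0001],[0,0,0]],
    [[-0.0105,0.0036,-0.0001],[0,0,0]],
    [[-0.0098,0.0052,-0.0001],[0,0,0]],
  ],
)

```text
time: 20.8
eef_pos: [0.5221, -0.1229, 0.1494]
orientation: [-0.0, 1.0, 0.0, -0.0]
wrist_force: [0.4, 2.9, -0.5]
width: 0.0216
finger_force: 31.0
```

apply_moves(
  targets=[
    [[-0.009,0.0066,-0.0001],[0,0,0]],
    [[-0.0079,0.0077,-0.0001],[0,0,0]],
    [[-0.0067,0.0088,-0.0002],[0,0,0]],
    [[-0.0052,0.0098,-0.0001],[0,0,0]],
    [[-0.0038,0.0105,-0.0002],[0,0,0]],
    [[-0.0021,0.0109,-0.0001],[0,0,0]],
    [[0,0,0],[0,0,0]],
  ],
)

```text
time: 21.68
eef_pos: [0.4882, -0.178, 0.1502]
orientation: [0.0, 1.0, -0.0, -0.0]
wrist_force: [-1.2, -0.2, 1.4]
width: 0.0208
finger_force: 31.0
```

Run:
```python
import numpy as np
from bench import arm;o=arm.get_obs();print(o['eef_pos'],o['wrist_force'],o['moment'])
C=np.array([.565,-.187]);d=o['eef_pos'][:2]-C;print(np.degrees(np.arctan2(d[1],d[0])),np.hypot(*d))
for a0,n,w in((-187,27,-8),):
    a=np.radians(a0+w*np.arange(n+1));P=.075*np.c_[np.cos(a),-np.sin(a)]
    D=np.diff(P.round(4),axis=0).round(4);print([list(map(float,x)) for x in D])
```

```text
[ 0.48823628 -0.17796434  0.15015372] [-1.18888017 -0.19053292  1.38739901] [0.00357237 0.32701427 0.01116726]
173.2867517717282 0.0772936761189973
[[0.002, -0.0103], [0.0034, -0.0099], [0.0047, -0.0093], [0.006, -0.0086], [0.0072, -0.0077], [0.0081, -0.0065], [0.009, -0.0054], [0.0096, -0.0041], [0.0101, -0.0027], [0.0104, -0.0013], [0.0104, 0.0002], [0.0104, 0.0016], [0.01, 0.0031], [0.0095, 0.0044], [0.0087, 0.0057], [0.0079, 0.0069], [0.0069, 0.0079], [0.0057, 0.0087], [0.0044, 0.0095], [0.0031, 0.01], [0.0016, 0.0104], [0.0002, 0.0104], [-0.0013, 0.0104], [-0.0027, 0.0101], [-0.0041, 0.0096], [-0.0054, 0.009], [-0.0065, 0.0081]]
```

apply_moves(
  targets=[
    [[0.002,-0.0103,0],[0,0,0]],
    [[0.0034,-0.0099,0],[0,0,0]],
    [[0.0047,-0.0093,0.0001],[0,0,0]],
    [[0.006,-0.0086,0.0001],[0,0,0]],
    [[0.0072,-0.0077,0.0001],[0,0,0]],
    [[0.0081,-0.0065,0.0001],[0,0,0]],
    [[0.009,-0.0054,0.0001],[0,0,0]],
  ],
)

```text
time: 22.55
eef_pos: [0.5292, -0.1188, 0.1497]
orientation: [-0.0, 1.0, 0.0, -0.0]
wrist_force: [-0.7, -1.1, -0.3]
width: 0.0214
finger_force: 30.9
```

apply_moves(
  targets=[
    [[0.0096,-0.0041,0.0001],[0,0,0]],
    [[0.0101,-0.0027,0.0002],[0,0,0]],
    [[0.0104,-0.0013,0.0001],[0,0,0]],
    [[0.0104,0.0002,0.0001],[0,0,0]],
    [[0.0104,0.0016,0.0001],[0,0,0]],
  ],
)

```text
time: 23.18
eef_pos: [0.5804, -0.1131, 0.1491]
orientation: [0.0, 1.0, 0.0, 0.0]
wrist_force: [-1.6, 0.4, 0.1]
width: 0.0213
finger_force: 31.0
```

apply_moves(
  targets=[
    [[0.01,0.0031,0.0001],[0,0,0]],
    [[0.0095,0.0044,0.0001],[0,0,0]],
    [[0.0087,0.0057,0.0001],[0,0,0]],
    [[0.0079,0.0069,0.0001],[0,0,0]],
  ],
)

```text
time: 23.68
eef_pos: [0.6162, -0.1334, 0.1486]
orientation: [-0.0, 1.0, 0.0, -0.0]
wrist_force: [-2.0, 1.4, -0.4]
width: 0.0211
finger_force: 30.9
```

apply_moves(
  targets=[
    [[0.0069,0.0079,0.0001],[0,0,0]],
    [[0.0057,0.0087,0.0001],[0,0,0]],
    [[0.0044,0.0095,0.0001],[0,0,0]],
    [[0.0031,0.01,0.0001],[0,0,0]],
  ],
)

```text
time: 24.18
eef_pos: [0.636, -0.1698, 0.1482]
orientation: [-0.0, 1.0, 0.0, -0.0]
wrist_force: [-2.0, 2.4, -0.9]
width: 0.0212
finger_force: 30.8
```

apply_moves(
  targets=[
    [[0.0016,0.0104,0.0001],[0,0,0]],
    [[0.0002,0.0104,0.0001],[0,0,0]],
    [[0,0,0],[0,0,0]],
  ],
)

```text
time: 24.55
eef_pos: [0.6375, -0.1909, 0.1481]
orientation: [0.0, 1.0, -0.0, 0.0]
wrist_force: [-1.2, 1.2, -0.1]
width: 0.0216
finger_force: 30.9
```

apply_moves(
  targets=[
    [[-0.0013,0.0104,0.0001],[0,0,0]],
    [[-0.0009,0.0035,0.0001],[0,0,0]],
    [[0,0,0],[0,0,0]],
  ],
)

```text
time: 24.92
eef_pos: [0.6354, -0.2041, 0.148]
orientation: [0.0, 1.0, 0.0, 0.0]
wrist_force: [-0.8, 2.0, 0.7]
width: 0.0212
finger_force: 30.9
```

apply_moves(
  targets=[
    [[-0.0005,0.0019,0],[0,0,0]],
    [[-0.0005,0.0019,0],[0,0,0]],
  ],
)

```text
time: 25.18
eef_pos: [0.6345, -0.2075, 0.1479]
orientation: [0.0, 1.0, 0.001, 0.0]
wrist_force: [-0.9, 2.9, -0.5]
width: 0.0214
finger_force: 30.8
```

apply_moves(
  targets=[
    [[-0.0006,0.0019,0.0001],[0,0,0]],
    [[-0.0006,0.0019,0],[0,0,0]],
  ],
)

```text
time: 25.42
eef_pos: [0.6333, -0.2114, 0.1478]
orientation: [0.0, 1.0, 0.0, 0.0]
wrist_force: [-1.8, 3.4, -0.3]
width: 0.0215
finger_force: 30.8
```

apply_moves(
  targets=[
    [[-0.0007,0.0018,0],[0,0,0]],
    [[-0.0007,0.0018,0],[0,0,0]],
  ],
)

```text
time: 25.68
eef_pos: [0.6318, -0.2151, 0.1478]
orientation: [0.0, 1.0, 0.0, -0.0]
wrist_force: [-1.1, 2.8, -0.3]
width: 0.0211
finger_force: 30.8
```

apply_moves(
  targets=[
    [[-0.0008,0.0018,0],[0,0,0]],
  ],
)

```text
time: 25.8
eef_pos: [0.631, -0.2169, 0.1478]
orientation: [0.0, 1.0, 0.0, 0.0]
wrist_force: [-0.6, 3.1, 1.3]
width: 0.0213
finger_force: 30.8
```

apply_moves(
  targets=[
    [[-0.0008,0.0018,0],[0,0,0]],
  ],
)

```text
time: 25.92
eef_pos: [0.6303, -0.2186, 0.1478]
orientation: [-0.0, 1.0, 0.0, 0.0]
wrist_force: [0.6, 5.8, -0.1]
width: 0.0214
finger_force: 31.0
```

apply_moves(
  targets=[
    [[-0.0004,0.0009,0],[0,0,0]],
    [[0,0,0],[0,0,0]],
  ],
)

```text
time: 26.18
eef_pos: [0.6299, -0.2192, 0.1478]
orientation: [-0.0, 1.0, 0.0, 0.0]
wrist_force: [0.3, 5.5, -0.4]
width: 0.0214
finger_force: 31.0
```

apply_moves(
  targets=[
    [[-0.0005,0.0009,0],[0,0,0]],
    [[0,0,0],[0,0,0]],
  ],
)

```text
time: 26.42
eef_pos: [0.6295, -0.22, 0.1478]
orientation: [-0.0, 1.0, 0.0, 0.0]
wrist_force: [1.0, 7.2, 0.9]
width: 0.0212
finger_force: 31.1
```

The torque has climbed to about 0.5 N m against a stop, where the count predicts (thread ≈ 6.4): bottomed. I'll ease off, let go and retreat.

apply_moves(
  targets=[
    [[0.0006,-0.0014,0],[0,0,0]],
    [[0,0,0],[0,0,0]],
  ],
)

```text
time: 26.68
eef_pos: [0.6301, -0.2189, 0.1478]
orientation: [0.0, 1.0, 0.0, 0.0]
wrist_force: [0.9, 3.8, -0.7]
width: 0.0216
finger_force: 30.9
```

apply_moves(
  targets=[
    [[0,0,0],[0,0,0]],
    [[0,0,0],[0,0,0]],
    [[0,0,0],[0,0,0]],
    [[0,0,0],[0,0,0]],
  ],
  hand=0,
)

```text
time: 27.18
eef_pos: [0.63, -0.2192, 0.1478]
orientation: [0.0, 1.0, 0.0, 0.0]
wrist_force: [-0.5, 0.3, -0.1]
width: 0.0854
finger_force: 0.0
```

apply_moves(
  targets=[
    [[0,0,-0.02],[0,0,0]],
    [[0,0,-0.04],[0,0,0]],
    [[0,0,-0.06],[0,0,0]],
    [[-0.03,0,-0.05],[0,0,0]],
    [[-0.05,0,0],[0,0,0]],
    [[-0.05,0,0],[0,0,0]],
    [[0,0,0],[0,0,0]],
  ],
)

```text
time: 28.05
eef_pos: [0.4976, -0.219, 0.3187]
orientation: [0.0, 1.0, -0.0, 0.0]
wrist_force: [0.3, -0.5, 0.7]
width: 0.085
finger_force: 0.0
```

Run:
```python
from h import *
p,d=arm.snapshot("scene");cv2.imwrite("pics/s6.png",p)
cv2.imwrite("pics/c6.png",cv2.resize(p[200:330,120:280],None,fx=4.5,fy=4.5,interpolation=cv2.INTER_CUBIC))
y=np.radians(-25)
c=np.array([.564,-.187]);k=c+.075*np.array([np.cos(y),np.sin(y)])
print(proj("scene",[[*k,.160],[*c,.147],[*(c+c-k),.122]])-[120,200])
```

```text
[[ 83.68490611  75.55836266]
 [ 98.67325756  52.64198744]
 [112.89010454  36.02498765]]
```

View pics/c6.png

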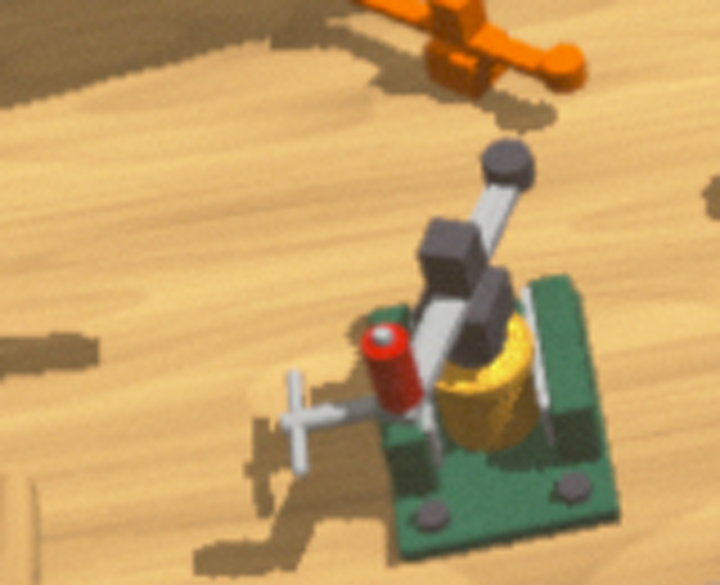

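The picture shows the driver seated level and sunk, with the knob top at crop (385,338) and the stub at (447,236). Both are within 2 px of the prediction for a full turn plus the remainder to the stop. I'll hand it in.

```bash
python3 -c "
from bench import arm;print(arm.close_job())"
```

```text
the job is handed in; nothing more can be done
None
```

The driver is seated fully home on the tap and let go. The tap was cranked half forward, quarter back, half forward, quarter back, then forward until it bottomed (about 0.5 N m felt at the stop), and the job is handed in at about 28 s with no other object touched; the turns are judged from crank angle, allowing for 12° of socket play.

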